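# Pack the serving caddy and hold it up level

## Robot

A 6-joint arm with a two-finger parallel gripper is mounted at the origin on the work surface. World frame = base frame: x ahead of the robot, y to its left, z up, the work surface at z = 0. Lengths are in m, angles in rad, forces in N, time in s.
With the tool pointing down it reaches from about 0.35 to 0.85 m from the base axis. Payload 8.1 kg.
Tool frame: the origin (TCP) lies at the very end of the fingers, on their centre line; the grasp point (between the pads) lies 19 mm behind it (robot.pinch_z is the distance from the TCP to the grasp point, in m); y points along the fingers, x is the direction in which the jaws open and shut, and the axes are right-handed (so a half turn about y gives the same grasp; the last joint's range is limited). The gripper opens to 93 mm and grips with 3 to 60 N. Pads are 15 mm wide; open, the fingers measure 128 mm over their backs; the gripper's body (75 mm by 188 mm) begins 65 mm behind the grasp point.
Start: joints at [-1.251, 0.13, 1.488, -0, 1.523, -0.085], TCP at [0.236, -0.552, 0.219] pointing down, gripper open.
Joint ranges: [-2.96, 2.96], [-0.89, 2.26], [0.02, 2.5], [-1.34, 4.48], [0, 2.73], [-2.66, 2.66]. Speed limits (rad/s): [2.39, 2.39, 2.79, 3.14, 3.14, 3.14].

## Interface

Orientations are given as a rotation vector (axis times angle).
In Python, from plant import robot gives the robot as it stands.
- The arm moves only by the shell command python3 -m inch 'ROWS' [FORCE]. ROWS is JSON, a list of rows, each a list of 5 numbers: the closure, from -1 (fully open) to 1 (shut), then the shift along the world's x, y, z in m, then the turn about the world's z in rad. A call has 1 to 8 rows; each row is the pose to reach, as a shift and turn from the pose measured when the call began; what a row does not reach only later rows make up. A row lasts 1/8 s, in which the tool goes at most 62.5 mm and 10.7 degrees, less where a joint would pass 70% of its speed; a pose out of reach is approached as far as the arm can. A call with a gripper value outside its range is refused whole. The fingers move at their own pace and stop on an object; FORCE is the grip in N (left out, the last holds). Time passes only in rows, so rows that repeat a pose let the fingers close. It gives the time, the measured TCP pose, the force and the opening at its end, in the units of the state.
- robot.read_state(): the state, without advancing time (a new reading comes with each control period).
- robot.read_camera(name): name is "side" or "top" or "wrist"; returns a dict with "color" (400x640x3 uint8, red, green, blue), "mtx" (3x3 intrinsics, pixels), "R" (3x3) and "t" (3): a world point X has camera coordinates R X + t; the wrist camera has in their place "hand_eye" (4x4, takes a point from camera to tool coordinates, whose origin is the TCP and whose axes are the tool frame's). Camera axes: x right, y down, z forward; pixel columns grow to the right and rows downward; lengths in m; the calibration is good to about 2 mm. A picture is of the moment at which its call begins: read the wrist's pose just before it. There is no depth.
- robot.close_job(): hands the job in, once; it reports no verdict.
The state is a dict: "t": time; "q": joint angles; "dq": joint speeds; "joint_torque": joint torques, N m; "tool_pos": TCP position; "orientation": TCP orientation; "force": force on the tool from outside, world axes, zero at the start; "wrist_torque": the same for the moment, N m; "opening": finger opening in m.
Only numpy, scipy, OpenCV 4.12 (cv2) and the standard library are available. Lean on these libraries where they do the work, as an engineer would, in place of code of your own. Each camera call takes 0.05 s, during which the arm holds its last target. There are 200 camera calls.

## Task

Pack the dark metal caddy to be carried indoors: lay the steel scoop on its flat bottom in the caddy's shorter tool compartment (the one next to the clay bowl's cell) and lay the flat brush in the full-length compartment, setting both down rather than dropping them. Then take the caddy by its wooden handle bar, lift it, keeping it level, at least ten centimetres clear of the mat, and finish while still holding it there, level and still, with the scoop, the brush and the bowl in their places. Do not disturb the other things on the shelf.

Things in the scene. Friction and masses are not known exactly. Their poses are not given: they have to be found in the camera images.
- caddy: Open carrying caddy of dark metal sheet, 240 (x) by 182 (y) mm, outer walls 30 mm high, 3 mm thick, floor 4 mm; about 0.42 kg, loose, on the mat at any heading. Origin: centre of its underside, z up. A 4 mm partition 22 mm high runs along x at y = 0: full-length compartment on its +y side; on its -y side the shorter one (x -117 to 43), a 4 mm divider 26 mm high, then the bowl's cell (x 47 to 117)
- handle (a point): middle of the caddy's flat-sided wooden handle bar, which stands over the partition on posts at x = +/-60: 140 mm long along the caddy's x, 16 mm wide (y), 16 mm high, 52 to 68 mm above the caddy's underside; this point is 60 mm up at x = y = 0, axes as the caddy's
- short_bay (a point): middle of the floor of the shorter tool compartment, for the scoop: inside 160 mm along the caddy's x by 86 mm, floor 4 mm above the caddy's underside, point at x -37, y -45 in the caddy's frame. From its middle line it is 43 mm to the walls, 37 mm to the side of the handle bar: open fingers only part way in there
- long_bay (a point): middle of the floor of the full-length compartment, for the brush: inside 234 mm along the caddy's x by 86 mm, floor 4 mm above the caddy's underside, point at x 0, y 45 in the caddy's frame. From its middle line it is 43 mm to the walls, 37 mm to the side of the handle bar: open fingers only part way in there
- scoop: Steel flat-bottomed scoop lying on its bottom, 142 mm long (x), 50 wide, 30 high, about 0.11 kg. Origin: middle of its length, on the underside; z up, x from handle to mouth. Open-topped bowl x -7 to 71 (closed back wall at -7). Handle: flat-sided bar 16 mm wide (y), 12 high, x -71 to -7, 14 to 26 mm above the underside. Centre of mass near x 10. May lie either way round
- brush: Flat kitchen brush lying flat, 205 mm long (x), 14 mm thick, about 0.07 kg. Origin: middle of its length on the underside; z up, x from handle to bristles. Wooden handle x -102 to 28, 20 mm wide (26 in its last 44 mm), steel ferrule 45 wide to x 56, stiff bristles 45 wide to x 103. Centre of mass near x 12. May lie either way round, either face up
- brush_mid (a point): middle of the brush's length at half its thickness, 7 mm above its underside
- clay_bowl: small clay bowl, 60 mm across the rim and 32 mm high, 0.08 kg, standing in the caddy's cell (middle of the cell: x 82, y -45 mm in the caddy's frame); origin: centre of its underside. Stays there and travels with the caddy
- mat: pale grey silicone mat under the caddy, 266 by 208 mm, 3 mm thick, fixed to the shelf; origin: centre of its underside, long side along x
- canister: square glass canister with round steel screw lid, 95 mm square, 152 mm high, bystander; origin: centre of its underside
- dispenser: red plastic press-button dispenser, 74 mm across, 172 mm high, with a nozzle 51 mm out along its -x side; bystander; origin: centre of its underside
- mill: dark wooden pepper mill, 56 mm across, 155 mm high, bystander; origin: centre of its underside
- mug: white mug, 80 mm across, 85 mm high, handle on its +y side; bystander; origin: centre of its underside
- oil: green glass oil bottle, 64 mm across, 210 mm high, bystander; origin: centre of its underside
- spice_jar: small amber spice jar with steel lid, 48 mm across, 75 mm high, bystander; origin: centre of its underside
- coasters: low stack of cork coasters, 96 mm across, 20 mm high, bystander; origin: centre of its underside
Things that resemble listed ones, but are neither listed nor needed, are in the scene too. There is more than one size of the brush; the job needs the larger.

How it is judged:
On the way:
1. the scoop lies on its bottom in the shorter compartment and the brush lies flat in the full-length one, both let go, in either order, while the caddy still stands on the mat (x of scoop in the frame of caddy between -0.051 and -0.023 m and y of scoop in the frame of caddy between -0.067 and -0.023 m and z of scoop in the frame of caddy between -0.001 and 0.009 m and angle between the x axis of scoop and the x axis of caddy, either way round below 0.4 rad and angle between scoop's own z axis and vertical below 0.15 rad and x of brush in the frame of caddy between -0.019 and 0.019 m and y of brush in the frame of caddy between 0.02 and 0.07 m and z of brush_mid in the frame of caddy between 0.005 and 0.016 m and angle between the x axis of brush and the x axis of caddy, either way round below 0.35 rad and angle between the z axis of brush and the z axis of caddy, either way round below 0.12 rad and contact force between the fingers and scoop below 0.1 N and contact force between the fingers and brush below 0.1 N and z of caddy in the frame of mat below 0.006 m), for 0.2 s.
At the end, for the whole second after the job is handed in: Caddy held by its wooden bar in the fingers, underside 85 mm or more up, level within 0.09 rad, still (under 20 mm/s, 0.1 rad/s), touching no mat or bystander; scoop on its bottom in the shorter compartment, brush flat in the long one, bowl in its cell, none of them touched by fingers (x of scoop in the frame of caddy between -0.051 and -0.023 m and y of scoop in the frame of caddy between -0.067 and -0.023 m and z of scoop in the frame of caddy between -0.001 and 0.009 m and angle between the x axis of scoop and the x axis of caddy, either way round below 0.4 rad and angle between scoop's own z axis and vertical below 0.15 rad and x of brush in the frame of caddy between -0.019 and 0.019 m and y of brush in the frame of caddy between 0.02 and 0.07 m and z of brush_mid in the frame of caddy between 0.005 and 0.016 m and angle between the x axis of brush and the x axis of caddy, either way round below 0.35 rad and angle between the z axis of brush and the z axis of caddy, either way round below 0.12 rad and contact force between the fingers and scoop below 0.1 N and contact force between the fingers and brush below 0.1 N and x of clay_bowl in the frame of caddy between 0.07 and 0.094 m and y of clay_bowl in the frame of caddy between -0.065 and -0.025 m and z of clay_bowl in the frame of caddy between -0.002 and 0.01 m and height (world z) of caddy above 0.085 m and angle between caddy's own z axis and vertical below 0.09 rad and linear speed of caddy below 0.02 m/s and angular speed of caddy below 0.1 rad/s and contact force between the fingers and caddy above 3 N and distance between the grasp point and handle below 0.075 m and contact force between caddy and mat below 0.1 N and contact force between caddy and canister below 0.1 N and contact force between caddy and dispenser below 0.1 N and contact force between caddy and mill below 0.1 N and contact force between caddy and mug below 0.1 N and contact force between caddy and oil below 0.1 N and contact force between caddy and spice_jar below 0.1 N and contact force between caddy and coasters below 0.1 N); the arm keeps its last pose, push and grip.
It fails at once if a bystander (canister, dispenser, mill, mug, oil bottle, spice jar or coasters) was pushed away by more than 25 mm or tipped (distance of any of canister, dispenser, mill, mug, oil, spice_jar, coasters from where it was at the start of the episode above 0.025 m or angle between any of canister, dispenser, mill, mug, oil, spice_jar, coasters's own z axis and vertical above 0.3 rad).
It fails at once if the caddy was tipped by more than 0.25 rad (angle between caddy's own z axis and vertical above 0.25 rad).
It fails at once if the scoop was dropped: out of the fingers, it fell faster than 0.75 m/s (linear speed of scoop above 0.75 m/s and contact force between the fingers and scoop below 0.05 N).
It fails at once if the brush was dropped: out of the fingers, it fell faster than 0.75 m/s (linear speed of brush above 0.75 m/s and contact force between the fingers and brush below 0.05 N).
It also fails if it takes over 72 s, if anything falls off the work surface, if the arm or the gripper's body presses on something with over 40 N, if the wrist force passes 120 N, or if a joint passes its speed limit or range.

## Working session

There is one attempt and no reset: what is moved stays moved. The work goes in short steps, Python scripts to look and compute and a shell command to move; the robot and the scene stay as the last step left them, time stands still between calls to the robot, and variables do not carry over. Pictures are saved under pics/ and viewed, about 8 in all and at most 12, crops included, and the job is handed in when it is done.

```bash
ls; mkdir -p pics; cat > h.py <<'E'
import numpy as np, cv2
from plant import robot
from scipy.spatial.transform import Rotation as Ro
def save(name,fn):
    s=robot.read_state(); c=robot.read_camera(name)
    cv2.imwrite('pics/'+fn+'.png',c['color'][:,:,::-1])
    if 'R' in c: R,t=np.array(c['R']),np.array(c['t'])
    else:
        T=np.eye(4);T[:3,:3]=Ro.from_rotvec(s['orientation']).as_matrix();T[:3,3]=s['tool_pos']
        M=np.linalg.inv(T@np.array(c['hand_eye']));R,t=M[:3,:3],M[:3,3]
    np.savez('pics/'+fn+'.npz',K=c['mtx'],R=R,t=t)
    return c['color']
def ray(fn,uv):
    d=np.load('pics/'+fn+'.npz');C=-d['R'].T@d['t']
    v=d['R'].T@np.linalg.solve(d['K'],[uv[0],uv[1],1.]);return C,v/np.linalg.norm(v)
def at(fn,uv,z):
    C,v=ray(fn,uv);return C+v*(z-C[2])/v[2]
def tri(obs): # [(fn,uv),...]
    A=np.zeros((3,3));b=np.zeros(3)
    for fn,uv in obs:
        C,v=ray(fn,uv);P=np.eye(3)-np.outer(v,v);A+=P;b+=P@C
    return np.linalg.solve(A,b)
def proj(fn,X):
    d=np.load('pics/'+fn+'.npz');p=d['K']@(d['R']@np.array(X)+d['t']);return p[:2]/p[2]
E
python3 - <<'E'
from h import *
a=save('top','top0');b=save('side','side0')
for f in('top0','side0'):
    d=np.load(f'pics/{f}.npz');print(f,-d['R'].T@d['t'],d['K'][0,0],d['R'].round(2).tolist())
print(robot.read_state())
E
```

```text
pics
top0 [0.43917939 0.02549638 1.22806583] 377.6192446138082 [[0.01, -1.0, 0.01], [-0.99, -0.01, -0.11], [0.11, -0.01, -0.99]]
side0 [ 0.03082619 -1.16267338  1.18855176] 472.09650672845345 [[0.92, -0.4, 0.01], [-0.26, -0.6, -0.76], [0.31, 0.69, -0.65]]
{'t': 0.1, 'q': array([-1.25137198e+00,  1.31105217e-01,  1.48918086e+00,  4.30653115e-06,
        1.52303232e+00, -8.54066713e-02]), 'dq': array([-0.00012301, -0.00205666, -0.00359704,  0.00050257,  0.00144736,
        0.00164876]), 'joint_torque': array([ 1.87514983e-03, -5.61342824e+01, -4.93094337e+01,  7.70476414e-02,
        2.90870114e-02, -7.86527903e-05]), 'tool_pos': array([ 0.23616836, -0.55098539,  0.21767492]), 'orientation': array([-1.37285066,  0.90700676, -0.90478244]), 'force': array([0.80944202, 0.65434897, 0.01616803]), 'wrist_torque': array([ 0.00830285, -0.00498751, -0.0284696 ]), 'opening': 0.09311068700871948}
```

View pics/top0.png

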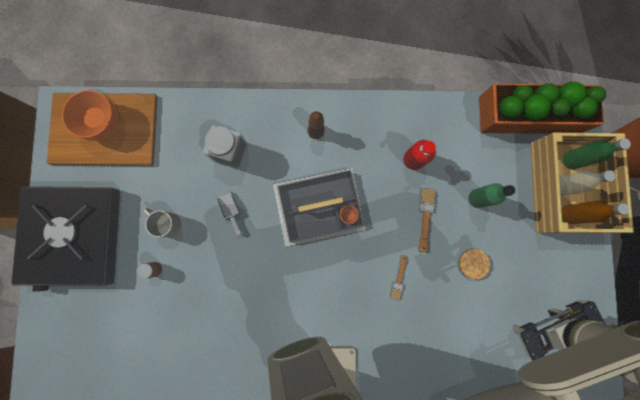

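View pics/side0.png

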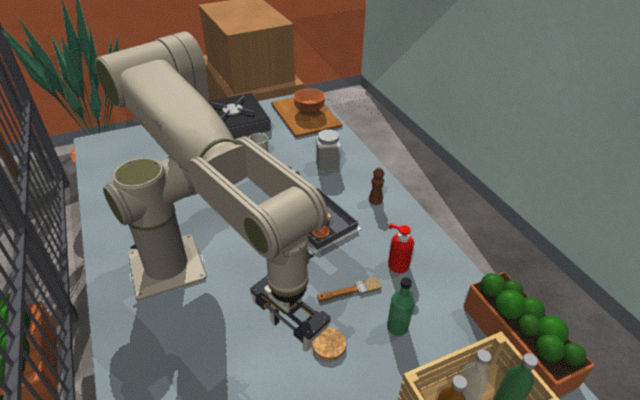

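Top view: caddy centred about (321,207), with the bowl at (348,214). Scoop near (232,214), mouth toward (225,196). The larger brush runs from (428,190) to (424,250), and the smaller decoy is at (400,278). The side view shows the arm partly hiding the caddy.

```bash
python3 - <<'E'
from h import *
for n,uv,z in [('brushbr',(428,190),.01),('brushend',(424,250),.01),('scoop mouth',(226,196),.01),('scoop hend',(240,236),.02),('bar L',(299,210),.068),('bar R',(342,202),.068),('bowl',(348,214),.035),('c1',(275,182),.033),('c2',(354,170),.033),('c3',(368,233),.033),('c4',(288,245),.033),('coaster',(475,264),.02),('disp',(421,155),.1),('oil',(488,196),.1),('mug',(159,222),.05),('canister',(223,146),.1),('spice',(149,270),.05),('mill',(316,125),.1),('smallbrush',(400,278),.01)]:
    print(n,at('top0',uv,z).round(3))
s=robot.read_state();R=Ro.from_rotvec(s['orientation']).as_matrix();print(R.round(3))
c=save('wrist','w0');d=np.load('pics/w0.npz');print(-d['R'].T@d['t'],d['R'].round(2).tolist(),d['K'])
E
```

```text
brushbr [ 0.605 -0.349  0.01 ]
brushend [ 0.41  -0.331  0.01 ]
scoop mouth [0.579 0.308 0.01 ]
scoop hend [0.451 0.257 0.02 ]
bar L [0.531 0.069 0.068]
bar R [ 0.557 -0.063  0.068]
bowl [ 0.522 -0.085  0.035]
c1 [0.623 0.148 0.033]
c2 [ 0.664 -0.105  0.033]
c3 [ 0.463 -0.148  0.033]
c4 [0.424 0.103 0.033]
coaster [ 0.367 -0.49   0.02 ]
disp [ 0.7   -0.303  0.1  ]
oil [ 0.576 -0.503  0.1  ]
mug [0.492 0.503 0.05 ]
canister [0.722 0.301 0.1  ]
spice [0.345 0.525 0.05 ]
mill [0.791 0.019 0.1  ]
smallbrush [ 0.322 -0.252  0.01 ]
[[ 0.394 -0.001  0.919]
 [-0.919  0.002  0.394]
 [-0.002 -1.     0.   ]]
[ 0.30589542 -0.52094449  0.38396709] [[0.4, -0.92, -0.0], [-0.88, -0.38, 0.27], [-0.25, -0.11, -0.96]] [[317.04626392   0.         320.81669067]
 [  0.         317.04626392 195.06476748]
 [  0.           0.           1.        ]]
```

```bash
python3 -m inch '[[-1,0.14,0.1,0.02,0.75],[-1,0.14,0.1,0.02,0.75],[-1,0.14,0.1,0.02,0.75],[-1,0.27,0.21,0.02,1.4],[-1,0.27,0.21,0.02,1.4],[-1,0.27,0.21,0.02,1.4],[-1,0.27,0.21,0.02,1.4],[-1,0.27,0.21,0.02,1.4]]' 40; python3 -m inch '[[-1,0,0,0,1.24],[-1,0,0,0,1.24],[-1,0,0,0,1.24],[-1,0,0,0,1.24],[-1,0,0,0,1.24],[-1,0,0,0,1.24],[-1,0,0,0,1.24],[-1,0,0,0,1.24]]'
python3 - <<'E'
from h import *
save('wrist','w1');save('side','side1');save('top','top1')
s=robot.read_state();print(s['t'],s['q'].round(2),s['tool_pos'],Ro.from_rotvec(s['orientation']).as_matrix().round(3))
a=cv2.imread('pics/w1.png');b=cv2.imread('pics/side1.png')
E
```

```text
t: 1.15
tool_pos: [0.5067, -0.3401, 0.2373]
orientation: [-1.562, -0.187, 0.19]
force: [-0.2, -0.5, 0.5]
opening: 0.0928
t: 2.15
tool_pos: [0.5065, -0.34, 0.2368]
orientation: [-1.251, -1.14, 1.143]
force: [-0.0, 0.4, 0.9]
opening: 0.0928
2.3 [-0.67  0.15  1.43 -0.    1.56 -2.15] [ 0.50659089 -0.34005624  0.23706812] [[ 0.093 -0.001 -0.996]
 [ 0.996 -0.002  0.093]
 [-0.002 -1.     0.001]]
```

View pics/w1.png

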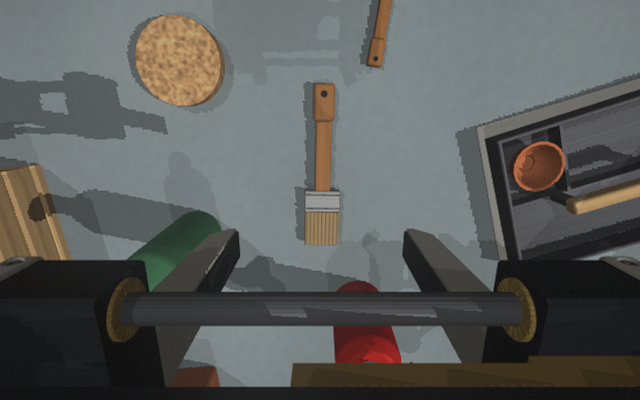

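Wrist view: the large brush runs from its handle end (324,83) to its bristle end (322,245), with the ferrule at rows 190–210. The bowl is at (539,166). The bar's end is near (572,206).

```bash
python3 - <<'E'
from h import *
for z in(.007,.014):
    a=at('w1',(324,83),z);b=at('w1',(322,245),z);f=at('w1',(322,190),z);d=b-a;print(z,a,b,f,np.linalg.norm(d),np.degrees(np.arctan2(d[1],d[0])),'mid',(a+b)/2)
c=save('top','top1')
for fn in('top1','w1'):
    im=cv2.imread(f'pics/{fn}.png');h=cv2.cvtColor(im,cv2.COLOR_BGR2HSV)
    m=cv2.inRange(h,(3,110,60),(20,255,255));n,l,st,ce=cv2.connectedComponentsWithStats(m)
    for i in range(1,n):
        if st[i,4]>40:
            ww=np.argwhere(l==i)[:,::-1].astype(np.float32);print(fn,st[i],ce[i].round(1),cv2.minAreaRect(ww)[1:],at(fn,ce[i],.014).round(3))
E
```

```text
0.007 [ 0.40639141 -0.32667569  0.007     ] [ 0.61324158 -0.34753332  0.007     ] [ 0.53631155 -0.34065797  0.007     ] 0.20789908988619088 -5.75792983625922 mid [ 0.5098165 -0.3371045  0.007    ]
0.014 [ 0.40684763 -0.3267729   0.014     ] [ 0.61004342 -0.34726205  0.014     ] [ 0.5344725  -0.34050816  0.014     ] 0.20422618745785945 -5.757929836259236 mid [ 0.50844553 -0.33701747  0.014     ]
top1 [ 480   84  127   93 3191] [537.1 131.9] ((140.0654754638672, 75.6739501953125), 26.939525604248047) [ 0.802 -0.717  0.014]
top1 [  47   90  109   75 7373] [101.4 128.6] ((104.56099700927734, 75.1618881225586), 3.1798300743103027) [0.798 0.722 0.014]
top1 [310 113   9  10  46] [314.1 116.1] ((6.041988372802734, 11.023979187011719), 57.9946174621582) [0.848 0.025 0.014]
top1 [ 581  118   59  115 2253] [616.9 181.3] ((54.75828552246094, 118.76921844482422), 7.253194808959961) [ 0.638 -0.972  0.014]
top1 [608 137  15   5  41] [614.3 138.8] ((4.0, 14.0), 90.0) [ 0.781 -0.975  0.014]
top1 [300 199  42  12 152] [320.5 204.3] ((3.7962820529937744, 42.40989685058594), 77.47119140625) [0.554 0.002
[... 859 characters left out ...]
 513  141   52   51 2057] [538.7 165.9] ((50.0, 51.0), 90.0) [ 0.528 -0.07   0.014]
w1 [620 188  20  13  41] [631.5 195.2] ((6.969764709472656, 21.08954620361328), 57.2647705078125) [0.577 0.051 0.014]
w1 [106 279  22  63 281] [112.4 311.5] ((15.328514099121094, 62.64912033081055), 8.530766487121582) [ 0.686 -0.654  0.014]
w1 [499 278  38  64 683] [522.2 308.1] ((66.09638214111328, 28.315214157104492), 71.93952178955078) [ 0.732 -0.074  0.014]
w1 [ 299  357  334   29 4725] [485.8 369.7] ((28.0, 333.0), 90.0) [ 0.836 -0.12   0.014]
w1 [172 367  48  20 754] [196.7 377.2] ((47.0, 19.0), 0.0) [ 0.811 -0.557  0.014]
w1 [297 378  13   8  48] [302.7 382.1] ((12.0, 7.0), -0.0) [ 0.834 -0.397  0.014]
```

```bash
python3 -m inch '[[-0.2,0.01,0.002,-0.06,-0.007],[-0.2,0.01,0.002,-0.12,-0.007],[-0.2,0.01,0.002,-0.17,-0.007],[-0.2,0.01,0.002,-0.20,-0.007],[-0.2,0.01,0.002,-0.22,-0.007],[-0.2,0.01,0.002,-0.228,-0.007],[-0.2,0.01,0.002,-0.2335,-0.007],[-0.2,0.01,0.002,-0.2335,-0.007]]' 40; python3 -m inch '[[1,0,0,0,0],[1,0,0,0,0],[1,0,0,0,0],[1,0,0,0,0],[1,0,0,0.03,0],[1,0,0,0.03,0]]' 30; python3 -m inch '[[1,0,0,0.0,0],[1,0,0,0.06,0],[1,0,0,0.09,0],[1,0,0,0.09,0]]'
```

```text
t: 3.35
tool_pos: [0.5172, -0.3385, 0.0045]
orientation: [-1.257, -1.134, 1.137]
force: [-0.6, 0.3, 0.7]
opening: 0.0559
t: 4.1
tool_pos: [0.519, -0.3399, 0.037]
orientation: [-1.262, -1.136, 1.137]
force: [0.6, -0.4, -0.4]
opening: 0.0197
t: 4.6
tool_pos: [0.5205, -0.3411, 0.1294]
orientation: [-1.267, -1.137, 1.138]
force: [0.5, -0.3, -1.6]
opening: 0.0197
```

```bash
python3 -m inch '[[1,0,0,0.06,0],[1,0,0.05,0.1,-0.15],[1,0.02,0.1,0.11,-0.35],[1,0.04,0.16,0.11,-0.53],[1,0.06,0.22,0.11,-0.71],[1,0.068,0.28,0.11,-0.9],[1,0.068,0.345,0.11,-1.09],[1,0.068,0.345,0.11,-1.277]]'; python3 -m inch '[[1,0,0,0,-0.05],[1,0,0,0,-0.05],[1,0,0,0,-0.05]]'
python3 - <<'E'
from h import *
save('wrist','w2')
s=robot.read_state();R=Ro.from_rotvec(s['orientation']).as_matrix();print(s['t'],s['q'].round(2),s['tool_pos'],R.round(3),np.degrees(np.arctan2(R[1,0],R[0,0])))
E
```

```text
t: 5.6
tool_pos: [0.5874, 0.0076, 0.2361]
orientation: [-1.57, -0.185, 0.201]
force: [-0.3, -0.2, -1.3]
opening: 0.0196
t: 5.98
tool_pos: [0.5869, 0.0072, 0.2345]
orientation: [-1.572, -0.144, 0.165]
force: [0.6, -0.5, 0.2]
opening: 0.0197
6.025 [-0.07  0.1   1.49 -0.01  1.56 -0.27] [0.58707081 0.00708946 0.23505602] [[ 0.981 -0.012 -0.195]
 [ 0.195 -0.008  0.981]
 [-0.013 -1.    -0.006]] 11.229440608334468
```

View pics/w2.png

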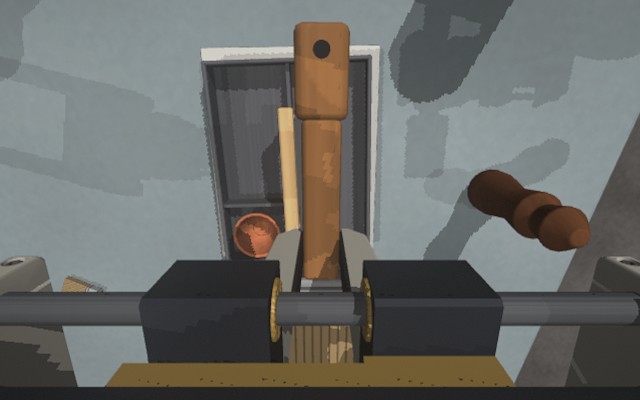

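Wrist view: the brush is held straight, with its grip about (322,270). The bar's far end is at (286,108), the bowl at (257,235) and the pale mat's edge at (203,50)–(380,46). I'll enlarge crops of these views to get the caddy's corners.

```bash
python3 - <<'E'
from h import *
a=cv2.imread('pics/w1.png')[70:270,440:640];b=cv2.imread('pics/w2.png')[40:270,195:395];
c=cv2.imread('pics/top1.png')[160:255,265:375]
A=cv2.resize(a,None,fx=1.95,fy=2,interpolation=cv2.INTER_CUBIC);A=cv2.resize(a,(390,390),interpolation=cv2.INTER_CUBIC)
B=cv2.resize(b,(400,460),interpolation=cv2.INTER_CUBIC)
o=np.zeros((460,800,3),np.uint8);o[:390,:390]=A;o[:,400:]=B
o=cv2.convertScaleAbs(o,alpha=1.4,beta=20);cv2.imwrite('pics/crop1.png',o)
E
```

```text
(no output)
```

View pics/crop1.png

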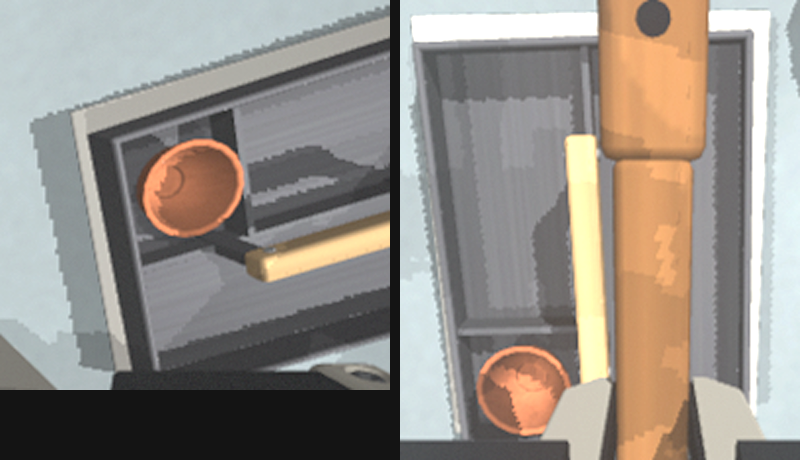

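The crops separate the caddy's thin rim line from the pale mat. The rim corners are at w1 (498,141), w2 (204,63.5) and w2 (371,56). The bar's ends are at w1 (577,204) and w2 (285.5,108.5).

```bash
cat > fit.py <<'E'
from h import *
from scipy.optimize import least_squares
def fit(obs,x0=(.544,.003,.003,-1.378),show=True):
    def T(p,X):
        c,s=np.cos(p[3]),np.sin(p[3]);return np.array([p[0]+c*X[0]-s*X[1],p[1]+s*X[0]+c*X[1],p[2]+X[2]])
    r=lambda p:np.concatenate([(proj(f,T(p,np.array(X)/1e3))-uv)*w for f,X,uv,w in obs])
    o=least_squares(r,x0,loss='soft_l1');p=o.x
    if show:
        for f,X,uv,w in obs: print(f,X,(proj(f,T(p,np.array(X)/1e3))-uv).round(1))
    return p,T
OBS=[('w1',(120,-91,30),(498,141),1),('w1',(120,-91,0),(485.1,140.3),1),('w1',(70,0,68),(577,204.4),1),('w1',(82,-45,36),(539,166.4),.3),
('w2',(-120,-91,30),(204,63.5),1),('w2',(-120,91,30),(371,56),1),('w2',(-70,0,68),(285.5,108.5),1),('w2',(82,-45,36),(257.5,235),.3)]
E
python3 - <<'E'
from fit import *
p,T=fit(OBS);print('caddy',p.round(4),np.degrees(p[3]))
for n,X in(('handle',(0,0,.06)),('short',(-.037,-.045,.004)),('long',(0,.045,.004)),('bowl',(.082,-.045,.004))):print(n,T(p,X).round(4))
s=robot.read_state();R=Ro.from_rotvec(s['orientation']).as_matrix()
tp=s['tool_pos'];print('tcp',tp,np.degrees(np.arctan2(R[1,0],R[0,0])))
# brush handle end in w2, and tip plane
a=at('w2',(321,24),tp[2]+.01);g=at('w2',(322,270),tp[2]+.01);print('brush end',a,'grip',g,np.linalg.norm((a-tp)[:2]),np.degrees(np.arctan2(*(tp-a)[1::-1])))
E
```

```text
w1 (120, -91, 30) [-0.4  0.4]
w1 (120, -91, 0) [-0.4 -1.5]
w1 (70, 0, 68) [-1.5  6.3]
w1 (82, -45, 36) [0.7 3.4]
w2 (-120, -91, 30) [-1.9 -2.4]
w2 (-120, 91, 30) [1.2 0.1]
w2 (-70, 0, 68) [-0.5 -0.9]
w2 (82, -45, 36) [1.1 1.6]
caddy [ 0.5516  0.0033  0.0053 -1.3479] -77.23158024794391
handle [0.5516 0.0033 0.0653]
short [0.4995 0.0295 0.0093]
long [0.5955 0.0133 0.0093]
bowl [ 0.5258 -0.0866  0.0093]
tcp [0.58707081 0.00708946 0.23505602] 11.229440608334468
brush end [0.56606913 0.11585917 0.24505602] grip [ 0.59043929 -0.00285772  0.24505602] 0.11077869429220744 -79.07159084424
```

```bash
python3 - <<'E'
from h import *
f=lambda d:np.degrees(np.arctan2(d[1],d[0]))
A=lambda u,v:(440+u/1.95,70+v/1.95)
B=lambda u,v:(195+(u-400)/2,40+v/2)
def L(n,fn,p,q,z):
    a=at(fn,p,z);b=at(fn,q,z);print(n,a[:2].round(4),b[:2].round(4),f(b-a).round(2),f(a-b).round(2))
L('w2 bar L','w2',B(567,138),B(580,378),.071)
L('w2 bar R','w2',B(597,138),B(608,378),.071)
L('w2 rim L','w2',B(418,47),B(466,430),.033)
L('w2 rim R','w2',B(752,35),B(745,380),.033)
L('w2 rim top','w2',B(418,47),B(752,32),.033)
L('w1 bar T','w1',A(262,247),A(390,210),.071)
L('w1 bar B','w1',A(272,280),A(390,247),.071)
L('w1 rim x','w1',A(115,140),A(155,365),.033)
L('w1 rim y','w1',A(115,140),A(390,48),.033)
L('w1 mat y','w1',A(75,115),A(390,8),.003)
L('w1 mat x','w1',A(75,115),A(120,365),.003)
E
```

```text
w2 bar L [0.5297 0.0689] [ 0.5576 -0.0575] -77.57 102.43
w2 bar R [0.5445 0.0719] [ 0.5729 -0.0543] -77.31 102.69
w2 rim L [0.4377 0.0983] [ 0.4899 -0.1238] -76.78 103.22
w2 rim R [0.6132 0.1393] [ 0.6564 -0.0543] -77.42 102.58
w2 rim top [0.4377 0.0983] [0.6128 0.1407] 13.62 -166.38
w1 bar T [ 0.5516 -0.0664] [0.5364 0.0009] 102.7 -77.3
w1 bar B [ 0.5718 -0.0583] [0.558  0.0047] 102.41 -77.59
w1 rim x [ 0.4904 -0.131 ] [ 0.6409 -0.0958] 13.14 -166.86
w1 rim y [ 0.4904 -0.131 ] [0.4519 0.0219] 104.12 -75.88
w1 mat y [ 0.4769 -0.1409] [0.4299 0.0464] 104.09 -75.91
w1 mat x [ 0.4769 -0.1409] [ 0.6556 -0.1015] 12.46 -167.54
```

```bash
python3 -m inch '[[1,0.013,-0.001,-0.04,0.028],[1,0.013,-0.001,-0.09,0.028],[1,0.013,-0.001,-0.13,0.028],[1,0.013,-0.001,-0.16,0.028],[1,0.013,-0.001,-0.18,0.028],[1,0.013,-0.001,-0.18,0.028]]'
python3 - <<'E'
from h import *
save('side','side2')
cv2.imwrite('pics/side2c.png',cv2.resize(cv2.imread('pics/side2.png')[130:300,220:420],(800,680))[:600])
s=robot.read_state();R=Ro.from_rotvec(s['orientation']).as_matrix();print(s['tool_pos'],R.round(3)[2])
E
```

```text
t: 6.78
tool_pos: [0.5988, 0.0058, 0.0534]
orientation: [-1.571, -0.164, 0.188]
force: [0.3, -0.1, 0.1]
opening: 0.0194
[0.60004376 0.00584574 0.05516407] [-0.013 -1.    -0.006]
```

View pics/side2c.png

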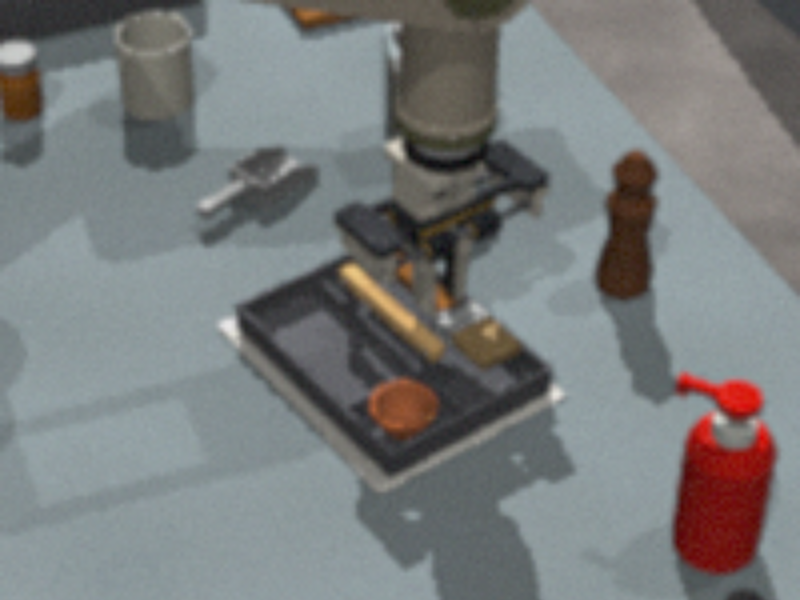

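Side view: the brush is over the long compartment, clear of the bar and the walls. The scoop lies at the upper left, bowl toward (265,170).

```bash
python3 -m inch '[[1,0,0,-0.015,0],[1,0,0,-0.028,0],[1,0,0,-0.035,0],[1,0,0,-0.039,0],[1,0,0,-0.041,0],[1,0,0,-0.041,0]]'
```

```text
t: 7.58
tool_pos: [0.6002, 0.0059, 0.0143]
orientation: [-1.571, -0.166, 0.186]
force: [0.3, -0.1, -1.5]
opening: 0.0198
```

```bash
python3 -m inch '[[1,0,0,-0.001,0],[1,0,0,-0.002,0],[1,0,0,-0.003,0],[1,0,0,-0.003,0]]'; python3 -m inch '[[0.4,0,0,0,0],[0.35,0,0,0,0],[0.33,0,0,0,0],[0.33,0,0,0,0]]'
```

```text
t: 8.07
tool_pos: [0.6004, 0.0058, 0.0118]
orientation: [-1.571, -0.166, 0.186]
force: [-2.6, -0.0, 3.5]
opening: 0.0198
t: 8.57
tool_pos: [0.6003, 0.0058, 0.0116]
orientation: [-1.571, -0.166, 0.186]
force: [-0.3, 0.6, -0.0]
opening: 0.0309
```

```bash
python3 -m inch '[[0.33,0,0,0.03,0],[0.33,0,0,0.08,0],[0.33,0,0,0.14,0],[0,0,0,0.2,0],[-0.3,-0.02,0.06,0.225,-0.18],[-0.3,-0.04,0.12,0.225,-0.36],[-0.3,-0.06,0.18,0.225,-0.55],[-0.3,-0.08,0.23,0.225,-0.73]]';python3 -m inch '[[-0.3,-0.025,0.037,0,-0.18],[-0.3,-0.025,0.037,0,-0.37],[-0.3,-0.025,0.037,0,-0.55],[-0.3,-0.025,0.037,0,-0.69],[-0.3,-0.025,0.037,0,-0.69]]'
python3 - <<'E'
from h import *
a=save('wrist','w3');b=save('top','top3')
s=robot.read_state();R=Ro.from_rotvec(s['orientation']).as_matrix();print(s['t'],s['q'].round(2),s['tool_pos'],np.degrees(np.arctan2(R[1,0],R[0,0])))
A=cv2.imread('pics/w3.png');B=cv2.imread('pics/top3.png')[160:260,210:380]
o=np.zeros((600,640,3),np.uint8);o[:400]=A;o[400:,:340]=cv2.resize(B,(340,200),interpolation=cv2.INTER_CUBIC);cv2.imwrite('pics/m3.png',o)
E
```

```text
t: 9.57
tool_pos: [0.5225, 0.2306, 0.2368]
orientation: [-1.539, 0.394, -0.372]
force: [1.5, 0.0, -1.5]
opening: 0.0604
t: 10.2
tool_pos: [0.4974, 0.2676, 0.2368]
orientation: [-1.368, 0.926, -0.903]
force: [-0.4, 1.0, -0.8]
opening: 0.0603
10.3 [0.39 0.03 1.56 0.01 1.56 1.57] [0.49753048 0.26755468 0.23683071] -67.34021704285055
```

View pics/m3.png

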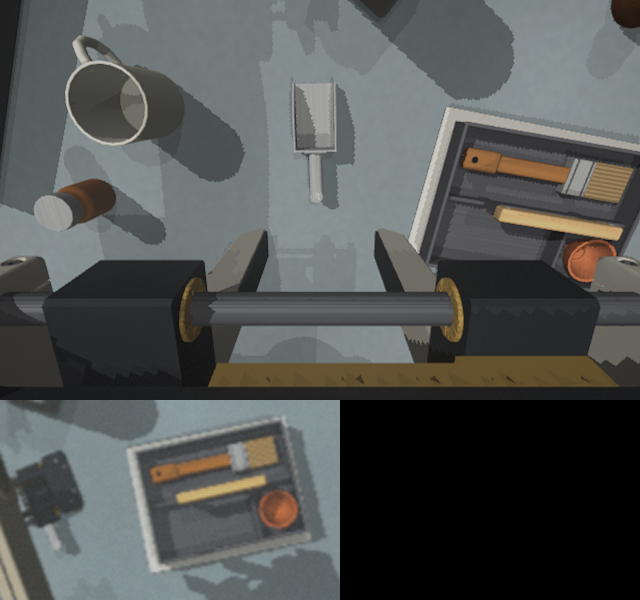

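Wrist view: the scoop's mouth end is at (314,80), its back wall at (315,152) and its handle end at (317,202). The caddy's corner is near (456,121) and its bar runs (497,213)–(622,231). The top crop shows the brush flat in the long compartment.

```bash
python3 - <<'E'
from fit import *
f=lambda d:np.degrees(np.arctan2(d[1],d[0]))
e=at('w3',(317,202),.022);k=at('w3',(315.5,152),.026);bl=at('w3',(293,152),.03);br=at('w3',(338,152),.03);
print('hend',e,'junc',k,f(k-e),np.linalg.norm(k-e));print('width at z.03',np.linalg.norm(br-bl))
m=at('w3',(314,79),.003);print('mouth bottom',m,f(m-e),np.linalg.norm((m-e)[:2]))
print('L bar',at('w3',(497,213),.071),at('w3',(622,231),.071))
p,T=fit(OBS[:2]+OBS[4:]+[('w3',(-120,91,30),(456,121),1),('w3',(-70,0,68),(497,213),1),('w3',(70,0,68),(622,231),1)]);print(p.round(4),np.degrees(p[3]),'short',T(p,(-.037,-.045,.004)))
# brush in caddy
c,s=np.cos(p[3]),np.sin(p[3])
for n,uv,z in(('bend',(463,158),.02),('bbris',(632,185),.02)):
    d=at('w3',uv,z)[:2]-p[:2];print(n,c*d[0]+s*d[1],-s*d[0]+c*d[1])
E
```

```text
hend [0.45608612 0.25884914 0.022     ] junc [0.51416967 0.28463557 0.026     ] 23.93902558803382 0.06367604478168962
width at z.03 0.05299480521785719
mouth bottom [0.59039383 0.31859891 0.003     ] 23.982951141385367 0.14699862200013591
L bar [0.53566289 0.07649035 0.071     ] [ 0.57093935 -0.06164063  0.071     ]
w1 (120, -91, 30) [-2.4  1.8]
w1 (120, -91, 0) [-2.1 -0.2]
w2 (-120, -91, 30) [-0.5 -1.8]
w2 (-120, 91, 30) [ 0.1 -1.3]
w2 (-70, 0, 68) [ 0.2 -2. ]
w2 (82, -45, 36) [ 3.4 -0.5]
w3 (-120, 91, 30) [ 7.8 -0.2]
w3 (-70, 0, 68) [1.9 0.1]
w3 (70, 0, 68) [-2.2  1.5]
[ 5.5230e-01  4.6000e-03  2.0000e-04 -1.3366e+00] -76.57993608763368 short [0.49993636 0.0301118  0.00424128]
bend -0.10425644249663257 0.04863334672808441
bbris 0.10895515912935375 0.04971905253635351
```

```bash
python3 - <<'E'
from h import *
print('scoop hend',tri([('w3',(317,202)),('side2',(271.2,182))]).round(4))
print('bar L',tri([('w3',(497,213)),('side2',(306.8,197.5))]).round(4),'bar R',tri([('w3',(622,231)),('side2',(329.2,217.5))]).round(4))
E
python3 -m inch '[[-0.3,0.005,0.012,-0.06,0.022],[-0.3,0.005,0.012,-0.12,0.022],[-0.3,0.005,0.012,-0.17,0.022],[-0.3,0.005,0.012,-0.20,0.022],[-0.3,0.005,0.012,-0.22,0.022],[-0.3,0.005,0.012,-0.228,0.022],[-0.3,0.005,0.012,-0.2325,0.022],[-0.3,0.005,0.012,-0.2325,0.022]]' 40; python3 -m inch '[[1,0,0,0,0],[1,0,0,0,0],[1,0,0,0,0],[1,0,0,0,0],[1,0,0,0,0]]' 40
```

```text
scoop hend [0.4585 0.2581 0.0233]
bar L [0.5353 0.0703 0.062 ] bar R [ 0.5678 -0.0655  0.066 ]
t: 11.3
tool_pos: [0.5033, 0.2799, 0.0053]
orientation: [-1.375, 0.906, -0.885]
force: [-0.2, -0.1, -0.2]
opening: 0.0607
t: 11.92
tool_pos: [0.5033, 0.2799, 0.0053]
orientation: [-1.375, 0.906, -0.885]
force: [0.8, 0.9, 0.6]
opening: 0.0153
```

```bash
python3 -m inch '[[1,0,0,0.02,0],[1,0,0,0.06,0],[1,0,0,0.12,0],[1,0,0,0.16,0],[1,0,-0.04,0.16,0.15],[1,0,-0.09,0.16,0.33],[1,0,-0.14,0.16,0.51],[1,0,-0.19,0.16,0.69]]';python3 -m inch '[[1,0.001,-0.04,0,0.18],[1,0.001,-0.079,0,0.36],[1,0.001,-0.079,0,0.54],[1,0.001,-0.079,0,0.694],[1,0.001,-0.079,0,0.694],[1,0.001,-0.079,0,0.694]]'
python3 - <<'E'
from h import *
a=save('wrist','w4');b=save('side','side4')
s=robot.read_state();R=Ro.from_rotvec(s['orientation']).as_matrix();print(s['t'],s['q'].round(2),s['tool_pos'],np.degrees(np.arctan2(R[1,0],R[0,0])),R[2].round(3))
A=cv2.imread('pics/w4.png')[:300];B=cv2.imread('pics/side4.png')[150:270,250:420]
o=np.zeros((600,640,3),np.uint8);o[:300]=A;o[300:,:425]=cv2.resize(B,(425,300),interpolation=cv2.INTER_CUBIC);cv2.imwrite('pics/m4.png',o)
E
```

```text
t: 12.92
tool_pos: [0.5033, 0.0884, 0.1669]
orientation: [-1.542, 0.367, -0.349]
force: [0.8, 0.8, -0.1]
opening: 0.0158
t: 13.68
tool_pos: [0.5044, 0.0095, 0.1676]
orientation: [-1.568, -0.176, 0.192]
force: [-0.1, -0.4, -1.6]
opening: 0.0156
13.775 [-0.08 -0.09  1.81 -0.01  1.43 -0.31] [0.50433844 0.00959937 0.16722779] 13.484985302711616 [-0.011 -1.    -0.003]
```

View pics/m4.png

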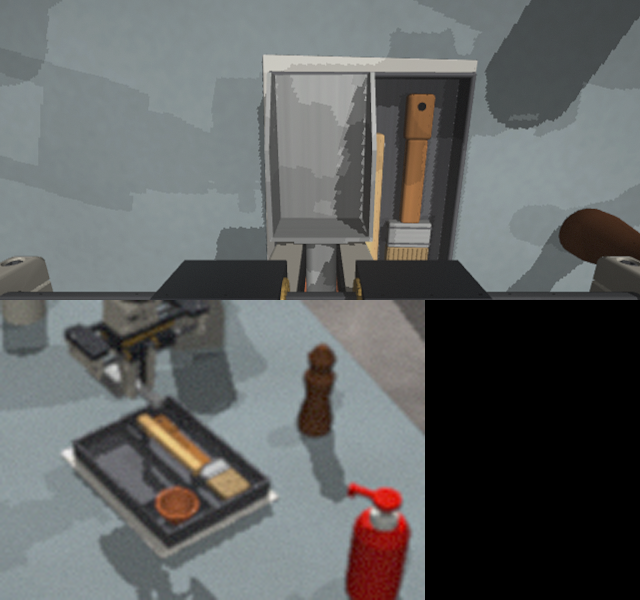

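Wrist view: the scoop is held straight. Its mouth corners are at (271,72) and (374,72) and its back wall at (275,240)–(371,243).

```bash
python3 - <<'E'
from h import *
tp=np.array([.5043,.0096,.1672]);p=np.array([.5525,.0045]);th=np.radians(-76.8)
c,s=np.cos(th),np.sin(th)
z=tp[2]-.0053+.03
for n,uv in(('mL',(271,72)),('mR',(374,72)),('bL',(275,240)),('bR',(371,243))):
    w=at('w4',uv,z);d=w[:2]-p;print(n,w.round(4),'caddy',round(c*d[0]+s*d[1],4),round(-s*d[0]+c*d[1],4))
d=tp[:2]-p;print('tcp caddy',c*d[0]+s*d[1],-s*d[0]+c*d[1])
# rim of caddy: corners top (z .033)
for uv in((264,72),(476,70)):
    d=at('w4',uv,.033)[:2]-p;print(c*d[0]+s*d[1],-s*d[0]+c*d[1])
E
```

```text
mL [0.4642 0.092  0.1919] caddy -0.1053 -0.066
mR [0.5062 0.102  0.1919] caddy -0.1055 -0.0229
bL [0.4807 0.0174 0.1919] caddy -0.029 -0.0669
bR [0.5263 0.027  0.1919] caddy -0.0278 -0.0204
tcp caddy -0.015971764343986734 -0.045761913680921994
-0.11984854439818049 -0.09722683115282654
-0.12225569821458042 0.09020559881416407
```

```bash
python3 -m inch '[[1,-0.001,0.002,-0.04,0],[1,-0.001,0.002,-0.08,0],[1,-0.001,0.002,-0.11,0],[1,-0.001,0.002,-0.13,0],[1,-0.001,0.002,-0.143,0],[1,-0.001,0.002,-0.149,0],[1,-0.001,0.002,-0.152,0],[1,-0.001,0.002,-0.152,0]]';python3 -m inch '[[1,0,0,-0.001,0],[1,0,0,-0.002,0],[1,0,0,-0.003,0],[1,0,0,-0.003,0]]'
```

```text
t: 14.78
tool_pos: [0.5038, 0.0116, 0.0158]
orientation: [-1.568, -0.177, 0.192]
force: [-1.0, 0.2, -0.7]
opening: 0.0154
t: 15.28
tool_pos: [0.5037, 0.0116, 0.0127]
orientation: [-1.568, -0.177, 0.192]
force: [-0.5, -0.3, -0.4]
opening: 0.0154
```

```bash
python3 -m inch '[[1,0,0,-0.0005,0],[1,0,0,-0.001,0],[1,0,0,-0.0015,0],[1,0,0,-0.0015,0]]'
```

```text
t: 15.78
tool_pos: [0.5039, 0.0114, 0.0121]
orientation: [-1.568, -0.177, 0.192]
force: [-5.5, -1.0, 8.8]
opening: 0.0159
```

```bash
python3 -m inch '[[0.42,0,0,0,0],[0.35,0,0,0,0],[0.35,0,0,0,0],[0.35,0,0,0,0]]' 40;python3 -m inch '[[0.35,0,0,0.01,0],[0.35,0,0,0.04,0],[0.35,0,0,0.09,0],[0.2,0,0,0.13,0],[0.1,0.048,-0.007,0.13,0],[0.1,0.048,-0.007,0.13,0],[0.1,0.048,-0.007,0.13,0]]'
python3 - <<'E'
from h import *
a=save('wrist','w5');b=save('top','top5')
s=robot.read_state();R=Ro.from_rotvec(s['orientation']).as_matrix();print(s['t'],s['q'].round(2),s['tool_pos'],np.degrees(np.arctan2(R[1,0],R[0,0])),R[2].round(3),s['opening'])
A=cv2.imread('pics/w5.png')[:350];B=cv2.imread('pics/top5.png')[160:260,260:380]
o=np.zeros((600,640,3),np.uint8);o[:350]=A;o[350:,:300]=cv2.resize(B,(300,250),interpolation=cv2.INTER_CUBIC);cv2.imwrite('pics/m5.png',o)
E
```

```text
t: 16.27
tool_pos: [0.5039, 0.0114, 0.0119]
orientation: [-1.568, -0.177, 0.192]
force: [1.0, -0.1, 0.2]
opening: 0.0303
t: 17.15
tool_pos: [0.5512, 0.0045, 0.1417]
orientation: [-1.568, -0.176, 0.193]
force: [-0.4, 0.2, -0.3]
opening: 0.0417
17.25 [-0.08  0.06  1.71 -0.01  1.39 -0.31] [0.5510022  0.00461961 0.14189476] 13.483419189295288 [-0.011 -1.    -0.004] 0.041770056759678854
```

View pics/m5.png

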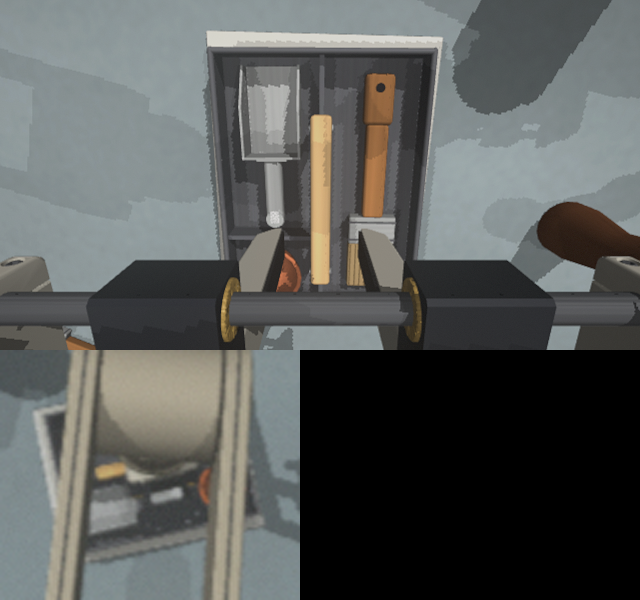

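Wrist view: the scoop lies in the short bay, mouth row 66 and handle end (275,219), and the brush lies in the long bay. The bar runs from (320,115) to (320,284), between the open fingers.

```bash
python3 - <<'E'
from h import *
a=at('w5',(320.5,115),.071);b=at('w5',(320,284),.071);d=b-a;print('bar',a,b,np.linalg.norm(d),np.degrees(np.arctan2(d[1],d[0])),'mid',(a+b)/2)
p=(a+b)[:2]/2;th=np.arctan2(d[1],d[0]);c,s=np.cos(th),np.sin(th)
for n,uv,z in(('sc hend',(275,226),.03),('sc mouth',(270,66),.037),('sc backL',(240,160),.037),('sc backR',(299,160),.037),('br end',(381,74),.021),('br neck',(375,216),.021)):
    q=at('w5',uv,z)[:2]-p;print(n,round(c*q[0]+s*q[1],4),round(-s*q[0]+c*q[1],4))
E
```

```text
bar [0.53480222 0.07165085 0.071     ] [ 0.56677593 -0.06299328  0.071     ] 0.13838842930192521 -76.64150408103141 mid [0.55078907 0.00432878 0.071     ]
sc hend 0.0333 -0.0429
sc mouth -0.1059 -0.0408
sc backL -0.0302 -0.0698
sc backR -0.0305 -0.0188
br end -0.1015 0.0505
br neck 0.0259 0.0518
```

```bash
python3 -m inch '[[0.1,0.001,-0.006,-0.03,-0.002],[0.1,0.001,-0.006,-0.06,-0.002],[0.1,0.001,-0.006,-0.08,-0.002],[0.1,0.001,-0.006,-0.09,-0.002],[0.1,0.001,-0.006,-0.095,-0.002],[0.1,0.001,-0.006,-0.095,-0.002]]';python3 -m inch '[[1,0,0,0,0],[1,0,0,0,0],[1,0,0,0,0],[1,0,0,0,0],[1,0,0,0,0]]' 58
```

```text
t: 18.0
tool_pos: [0.5524, -0.0014, 0.0474]
orientation: [-1.568, -0.176, 0.191]
force: [-0.9, -0.8, -0.3]
opening: 0.0417
t: 18.62
tool_pos: [0.5523, -0.0015, 0.0477]
orientation: [-1.568, -0.175, 0.191]
force: [-3.8, -0.3, 6.6]
opening: 0.0157
```

```bash
python3 -m inch '[[1,0,0,0.003,0],[1,0,0,0.008,0],[1,0,0,0.014,0],[1,0,0,0.02,0],[1,0,0,0.026,0],[1,0,0,0.03,0],[1,0,0,0.03,0]]' 58
python3 -m inch '[[1,0,0,0.01,0],[1,0,0,0.025,0],[1,0,0,0.04,0],[1,0,0,0.055,0],[1,0,0,0.07,0],[1,0,0,0.085,0],[1,0,0,0.095,0],[1,0,0,0.1,0]]'
python3 -m inch '[[1,0,0,0,0],[1,0,0,0,0],[1,0,0,0,0],[1,0,0,0,0]]'
python3 - <<'E'
from h import *
a=save('wrist','w6');b=save('side','side6')
s=robot.read_state();R=Ro.from_rotvec(s['orientation']).as_matrix();print(s['t'],s['tool_pos'],R[2].round(3),s['opening'],s['force'],s['wrist_torque'],s['dq'].round(3))
A=cv2.imread('pics/w6.png')[:300];B=cv2.imread('pics/side6.png')[120:270,230:430]
o=np.zeros((600,640,3),np.uint8);o[:300]=A;o[300:,:400]=cv2.resize(B,(400,300),interpolation=cv2.INTER_CUBIC);cv2.imwrite('pics/m6.png',o)
E
```

```text
t: 19.5
tool_pos: [0.5527, -0.0015, 0.0782]
orientation: [-1.568, -0.176, 0.19]
force: [0.7, 0.3, -5.0]
opening: 0.0156
t: 20.5
tool_pos: [0.5529, -0.0015, 0.179]
orientation: [-1.569, -0.177, 0.19]
force: [0.4, -0.4, -5.7]
opening: 0.0153
t: 21.0
tool_pos: [0.5527, -0.0015, 0.1786]
orientation: [-1.568, -0.176, 0.19]
force: [0.6, -0.0, -5.3]
opening: 0.0159
21.1 [ 0.55283748 -0.00152977  0.17879231] [-0.009 -1.    -0.004] 0.015131982142512615 [-1.36679868  0.58642573 -5.25428361] [-0.02734359 -0.15386195  0.04410014] [ 0.001 -0.004 -0.     0.001 -0.001 -0.   ]
```

View pics/m6.png

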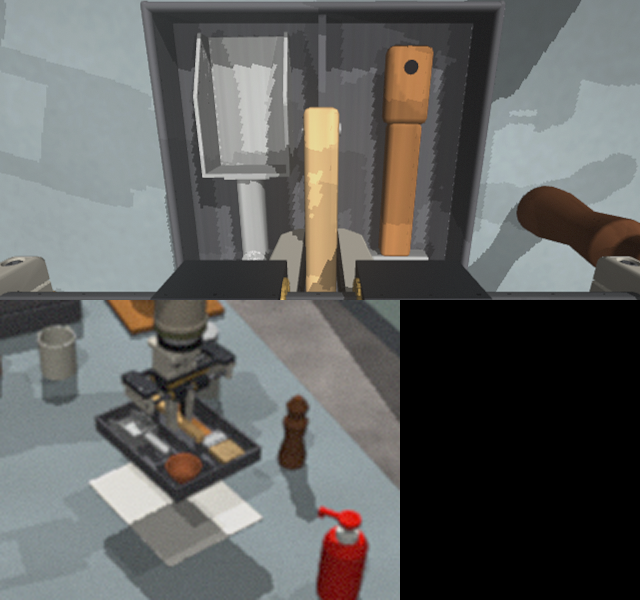

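Wrist view: scoop and brush are in place, with rim corners at (145,3) and (503,3). The side view shows the caddy held level over the empty mat with the bowl in its cell. I'll fit the rim for tilt as a number.

```bash
python3 - <<'E'
from h import *
from scipy.optimize import least_squares
obs=[('w6',(-120,-91,30),(144,3)),('w6',(-120,91,30),(503,3)),('w6',(-70,0,68),(321.5,108)),
('side6',(120,-91,30),(230+178/2,120+488/2)),('side6',(-120,-91,30),(230+97/2,120+419/2-0)),('side6',(120,91,30),(230+259/2,120+450/2-0))]
obs[3:]=[('side6',X,(230+u/2,120+(v-300)/2)) for X,u,v in(((120,-91,30),178,485),((-120,-91,30),97,418),((120,91,30),259,448))]
def P(p,X):return p[:3]+Ro.from_euler('ZXY',p[3:]).apply(np.array(X)/1e3)
o=least_squares(lambda p:np.concatenate([proj(f,P(p,X))-uv for f,X,uv in obs]),[.551,.0043,.134,-1.337,0,0],x_scale=[.01]*3+[.05]*3)
print(o.x.round(4),o.fun.round(1),'std',np.sqrt(np.diag(np.linalg.inv(o.jac.T@o.jac))*1.5).round(4))
E
```

```text
[ 5.5260e-01  4.4000e-03  1.3290e-01 -1.3385e+00  3.0000e-04  6.2000e-03] [-0.4  0.5  0.2  0.5  0.3 -0.9 -0.7  2.3 -1.2 -1.3  1.4 -0.8] std [0.0005 0.0007 0.0018 0.0041 0.0071 0.0121]
```

Tilt fits within about 0.01 rad and the underside is at 0.133 m. Handing in.

```bash
python3 -c "
from plant import robot
print(robot.close_job())
s=robot.read_state();print(s['t'],s['tool_pos'],s['opening'],s['force'])"
```

```text
the job is handed in; nothing more can be done
None
the job is handed in; nothing more can be done
```

I set the brush down in the full-length compartment and the scoop in the short one. I then gripped the caddy by its wooden bar at 58 N, lifted it 131 mm, and handed the job in at about 21 s of the 72 s allowed.

**Placing (before the lift):** the camera put the scoop's middle at about x −36, y −43 mm in the caddy frame. The brush's middle was at about x 0, y +50 mm. Both are within their limits.

**Final hold:**
- **Height and tilt:** a fit to the rim in two views put the underside at 0.133 m, with tilt of about 0.006 rad (uncertainty about 0.01).
- **Grip and stillness:** fingers were closed to 15–16 mm on the bar, and joint speeds were near zero.
- **Contents:** the last pictures show the scoop, brush and bowl in place and the mat empty below. I judged this by eye rather than measuring it again after the lift.
- **Bystanders:** I noticed none out of place in the pictures I took, but did not measure them.

**What disagreed:**
- **Caddy position:** early estimates from different wrist views differed by 3–6 mm. The last close look settled it before the grip.
- **Load:** the wrist force while holding was about 5.3 N, against roughly 6.7 N from the stated masses. I put this down to the masses being uncertain and the zero drifting, and did not check further.

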